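# Draw a thread tray's loose end tight with its cam lock

### The arm

A 6-joint arm with a two-finger parallel gripper is mounted at the origin on the work surface. World frame = base frame: x ahead of the robot, y to its left, z up, the work surface at z = 0. Lengths are in m, angles in rad, forces in N, time in s.
With the tool pointing down it reaches from about 0.375 to 0.975 m from the base axis. Payload 3.8 kg.
Tool frame: the origin (TCP) lies between the finger pads; the fingertips stand 22 mm ahead of it and the grasp point (between the pads) lies 3 mm ahead of it; z points along the fingers, y is the direction in which the jaws open and shut (so a half turn about z gives the same grasp; the last joint's range is limited). The gripper opens to 85 mm and grips with 20 to 120 N. Pads are 22 mm wide; open, the fingers measure 114 mm over their backs; the gripper's body (76 mm by 85 mm) begins 54 mm behind the grasp point. The pads swing forward as they close: fully open they stand 13 mm farther back than shut.
Start: joints at [-1.371, 0.264, 1.604, -0, 1.274, -0.037], TCP at [0.158, -0.656, 0.253] pointing down, gripper open.
Joint ranges: [-2.63, 2.63], [-0.94, 2.18], [0.31, 2.57], [-1.31, 4.45], [0, 2.66], [-2.55, 2.55]. Speed limits (rad/s): [2.57, 2.57, 3.14, 3.14, 3.14, 3.14].

### API

Orientations are given as a rotation vector (axis times angle).
In Python, from workcell import * gives the robot as it stands.
- The arm moves only by the tool step_arm, never from a script. Its argument "motion" is a list that holds one entry, the list of rows, each a list of 7 numbers: the finger opening in m, from 0 to 0.0854, then the shift along the world's x, y, z in m, then the turn, a rotation vector about the world's x, y, z in degrees. A call has exactly 8 rows; each row is the pose to reach, as a shift and turn from the pose measured when the call began; what a row does not reach only later rows make up. A row lasts 1/8 s, in which the tool goes at most 62.5 mm and 10.7 degrees, less where a joint would pass 70% of its speed; a pose out of reach is approached as far as the arm can. A call with a gripper value outside its range is refused whole. The fingers move at their own pace and stop on an object; "newtons" is the grip in N (left out, the last holds). Time passes only in rows, so rows that repeat a pose let the fingers close, or fill a call up. It gives the time, the measured TCP pose, the force and the opening at its end, in the units of the state.
- read_state(): the state, without advancing time (a new reading comes with each control period).
- read_camera(name): name is "side" or "top"; returns (picture, depth): 384x512x3 uint8, blue, green, red; 384x512 float32, m along the optical axis (not along the pixel's ray), 0 where there is no reading.
- get_calibration(name): a dict with "K" (3x3 intrinsics, pixels), "world_from_camera" (4x4, takes a point from camera to world coordinates). Camera axes: x right, y down, z forward; pixel columns grow to the right and rows downward; lengths in m; the calibration is good to about 2 mm. A picture is of the moment at which its call begins. get_calibration takes no time and is no camera call.
- finish_job(): hands the job in, once; it reports no verdict.
Trained networks look in the newest picture that a camera, given by its name, has taken for a name from the list of things; names that differ only in an ending like _2 or _b are one class to them, and where a whole thing is asked for, a point or a joint stands for the part that bears it (a point fixed in the world has none). Each returns a list of dicts, best first, with "score" (0 to 1); they miss things now and then, are a little off and sometimes report something else, mostly with a low value. They report only what shows in the picture. A call takes as long as a camera call.
- spot_in(camera, thing): "xyz" ([x, y, z] in m, in the coordinates of the camera as it stood for that picture, good to about 4 mm: the middle of the surface that is visible of it).
- regions_of(camera, thing): "region" (384x512 bool, what is visible of it).
The state is a dict: "time": time; "q": joint angles; "joint_vel": joint speeds; "joint_torque": joint torques, N m; "tool_pos": TCP position; "tcp_rot": TCP orientation; "wrist_force": force on the tool from outside, world axes, zero at the start; "torque": the same for the moment, N m; "width": opening from 0.0 (shut) to 1.0 (fully open).
Only numpy, scipy, OpenCV 4.12 (cv2) and the standard library are available. Lean on these libraries where they do the work, as an engineer would, in place of code of your own. Each camera call takes 0.05 s, during which the arm holds its last target. There are 200 camera calls.

### The job

Take the square key from its sloping rest, stand it fully down in the cam lock at the tray end that still has a gap, and let go of it there. Then take it again and turn it clockwise half a turn, to the stop, so that the hook draws the end panel tight against the board. Leave the key standing in the cam, and do not shift or knock over the things around.

Things in the scene. Friction and masses are not known exactly. Their poses are not given: they have to be found in the camera images.
- key: Loose T key, 129 mm, 0.12 kg, mass centre 65 mm from tip. Steel shank 12 mm square, 95 mm long, tip rounded over 6 mm; flat black handle 50 (key x) x 14 (key y) x 34 mm (key z, 95 to 129 mm from tip). Origin: tip end; z runs from tip to handle. It starts lying in the rest, tip low and away from the robot, shank 20 degrees from level, key x mostly up (handle's 50 mm width upright).
- key_grip (a point): Centre of the key's handle, on its axis 112 mm from the tip; axes as the key's. In the rest it is 78 mm above the table with nothing close round it.
- cam_socket (a point): Centre of the square socket's mouth in the top of the open cam disc (58 mm steel, raised spiral hook on top, to z 38 mm), 33 mm above the table. Turns with the disc: z up, x and y square to the socket's sides. Socket 14 x 14 mm, 23 mm deep: a seated key's tip is 23 mm below. The key fits in any of four quarter turns, with 0.18 rad play. An 8 mm bolt (top at 49 mm) ends 10 mm or more from the axis.
- cam (a joint): Turn of the cam disc, rad: 0 is open, pi is the stop; grows clockwise seen from above. It starts between 0 and 0.35. It resists with about 0.1 N m and stays where it is left.
- cheek (a joint): Travel of the loose end panel towards the board, m: 0 with the 10 mm gap open, 0.010 when tight. Only the cam moves it, in step with its turn.
- board: Plywood board fixed to the table, 260 (x) x 150 (y) x 30 mm; origin under its centre. End panels 150 mm wide, 18 thick, 75 tall stand at both ends. The open cam is 85 mm from the centre along +x, the loose panel (10 mm gap) beyond it; a like cam at -x is already tight and is left alone.
- rest: Fixed grey and dark steel rest, foot 130 (x) x 70 (y) x 8 mm; origin under the foot's centre. The key's tip lies 55 mm along +x, 40 mm up, against a stop; the handle's centre 50 mm along -x. The shank lies in two open notches, 11 to 21 and 67 to 77 mm from the tip, 27 mm wide overall, walls no higher than the shank: it lifts straight out.
- cone_tall: grey-white thread cone, 52 mm across the foot, 105 mm tall, standing on the board; origin under its foot
- spool: small wooden thread spool, 34 mm across, 40 mm tall, standing on the board; origin under its foot
- bobbin_tin: round aluminium tin, 64 mm across, 32 mm tall, beside the key rest; origin under it
- chalk_box: cardboard box 55 x 35 x 24 mm tall beside the key rest; origin under it
- button_jar: glass jar 56 mm across, 85 mm tall, at the far side of the table; origin under it
- cone_back: grey thread cone, 52 mm across the foot, 120 mm tall, at the far side; origin under its foot
- driver: black screwdriver 170 mm long lying flat in front of the robot; not needed for the job

How it is judged:
On the way, in this order (a step that is already met when the one before it is completed fails the run):
1. the key stands upright, fully down in the open cam's socket, let go (horizontal distance between key and cam_socket below 0.006 m and z of key in the frame of cam_socket below -0.015 m and angle between key's own z axis and vertical below 0.2 rad and contact force between the fingers and key below 0.1 N), for 0.2 s.
2. with the key in it, the cam is turned to its stop (horizontal distance between key and cam_socket below 0.006 m and z of key in the frame of cam_socket below -0.015 m and angle between key's own z axis and vertical below 0.2 rad and value of joint cam above 2.95 rad), for 0.2 s.
At the end, for the whole second after the job is handed in: The open cam is turned to within 0.19 rad of its stop, its end panel is drawn in by more than 9 of 10 mm, and the key is left at rest in the cam's socket: tip within 6 mm of the socket's axis and at least 15 mm below its mouth, shank within 0.2 rad of upright (all of step 2 and value of joint cheek above 0.009 m and linear speed of key below 0.02 m/s); the robot touches nothing.
It fails at once if one of the things standing around is shifted by more than 30 mm (distance of any of cone_tall, spool, bobbin_tin, chalk_box, button_jar, cone_back, driver from where it was at the start of the episode above 0.03 m).
It fails at once if one of the things standing around is knocked over (angle between any of cone_tall, spool, bobbin_tin, chalk_box, button_jar, cone_back's own z axis and vertical above 0.4 rad).
It also fails if it takes over 72 s, if anything falls off the work surface, if the arm or the gripper's body presses on something with over 40 N, if the wrist force passes 120 N, or if a joint passes its speed limit or range.

## Working session

There is one attempt and no reset: what is moved stays moved. The work goes in short steps, Python scripts to look and compute and a tool call to move; the robot and the scene stay as the last step left them, time stands still between calls to the robot, and variables do not carry over. Pictures are saved under pics/ and viewed, on a budget of 10 in all, crops included, one or two more only if the job needs it, and the job is handed in when it is done.

Besides the shell and the picture viewer there is one more tool, called in YAML: its name, and indented under it one key for each argument. step_arm: Moves the arm, as the interface text tells. Its arguments: {"type":"object","properties":{"motion":{"type":"array"},"newtons":{"type":"number"}},"required":["motion"]}

```bash
ls; mkdir -p pics; cat > h.py <<'E'
from workcell import *
import numpy as np, cv2
from scipy.spatial.transform import Rotation as R
def cloud(cam, d):
    c=get_calibration(cam); K=np.array(c["K"]); T=np.array(c["world_from_camera"])
    v,u=np.mgrid[:384,:512]
    p=np.stack([(u-K[0,2])/K[0,0]*d,(v-K[1,2])/K[1,1]*d,d],-1)
    w=p@T[:3,:3].T+T[:3,3]; w[d<=0]=np.nan
    return w
def w(cam,p):
    T=np.array(get_calibration(cam)["world_from_camera"]); return T[:3,:3]@np.array(p)+T[:3,3]
E
python3 - <<'E'
from h import *
np.set_printoptions(precision=4,suppress=True)
ims=[]
for c in("side","top"):
    im,d=read_camera(c); ims.append(im); np.savez(f"pics/{c}.npz",im=im,d=d)
    k=get_calibration(c); print(c,np.array(k["world_from_camera"]),k["K"][0])
    for t in("key","key_grip","cam_socket","cam","board","rest","cone_tall","spool","bobbin_tin","chalk_box","cheek"):
        try: print(t,[(round(r["score"],2),w(c,r["xyz"]).round(4).tolist()) for r in spot_in(c,t)[:3]])
        except Exception as e: print(t,e)
    cv2.imwrite(f"pics/{c}.png",cv2.resize(im,(800,600)))
print(read_state())
E
```

```text
pics
side [[ 0.9194 -0.2931  0.2624  0.3268]
 [-0.3931 -0.71    0.5843 -0.6391]
 [ 0.015  -0.6404 -0.7679  0.9418]
 [ 0.      0.      0.      1.    ]] [456.3699   0.     247.8634]
key [(0.63, [0.5101, -0.2584, 0.0698])]
key_grip [(0.84, [0.5053, -0.2541, 0.0685])]
cam_socket [(0.64, [0.5298, 0.1479, 0.0332])]
cam [(0.67, [0.5251, 0.1458, 0.0316])]
board [(0.81, [0.5336, 0.1901, 0.0222])]
rest [(0.57, [0.5301, -0.2732, 0.0128])]
cone_tall [(0.86, [0.5744, 0.21, 0.082])]
spool [(0.47, [0.5108, 0.2355, 0.0628])]
bobbin_tin [(0.64, [0.5979, -0.1989, 0.0269])]
chalk_box [(0.86, [0.5198, -0.3702, 0.0233])]
cheek [(0.77, [0.5081, 0.0701, 0.0484])]
top [[ 0.0048 -0.9837  0.1797  0.4684]
 [-1.     -0.0051 -0.0008  0.0313]
 [ 0.0017 -0.1797 -0.9837  0.9017]
 [ 0.      0.      0.      1.    ]] [377.4004   0.     254.225 ]
key [(0.86, [0.5111, -0.2503, 0.072]), (0.2, [0.5126, 0.0823, 0.0731])]
key_grip [(0.8, [0.5082, -0.2506, 0.0701]), (0.58, [0.5268, 0.1433, 0.0307])]
cam_socket [(0.56, [0.5275, 0.144, 0.0325])]
cam [(0.93, [0.5256, 0.1407, 0.0318])]
board [(0.86, [0.538, 0.226, 0.0293])]
rest [(0.65, [0.5445, -0.2587, 0.0121])]
cone_tall [(0.69, [0.5733, 0.2113, 0.1115]), (0.34, [0.5126, -0.2557, 0.0727])]
spool [(0.57, [0.5768, 0.2131, 0.1114]), (0.51, [0.5117, 0.2398, 0.0755]), (0.5, [0.5138, 0.0795, 0.0709])]
bobbin_tin [(0.83, [0.5958, -0.1955, 0.028])]
chalk_box [(0.81, [0.5279, -0.3603, 0.0255])]
cheek [(0.72, [0.5112, 0.0805, 0.0707])]
{'time': 1.2, 'q': array([-1.3709,  0.2639,  1.604 , -0.    ,  1.2737, -0.0369]), 'joint_vel': array([-0.0001, -0.0003,  0.001 , -0.001 ,  0.0005, -0.0002]), 'joint_torque': array([ -0.0012, -51.5077, -36.7722,  -0.    ,   0.0009,   0.    ]), 'tool_pos': array([ 0.1583, -0.6562,  0.2533]), 'tcp_rot': array([-3.1196, -0.371 ,  0.    ]), 'wrist_force': array([ 0.2997, -0.3227, -0.2098]), 'torque': array([-0.0515,  0.0178, -0.0045]), 'width': 1.0017490005623166}
```

View pics/top.png

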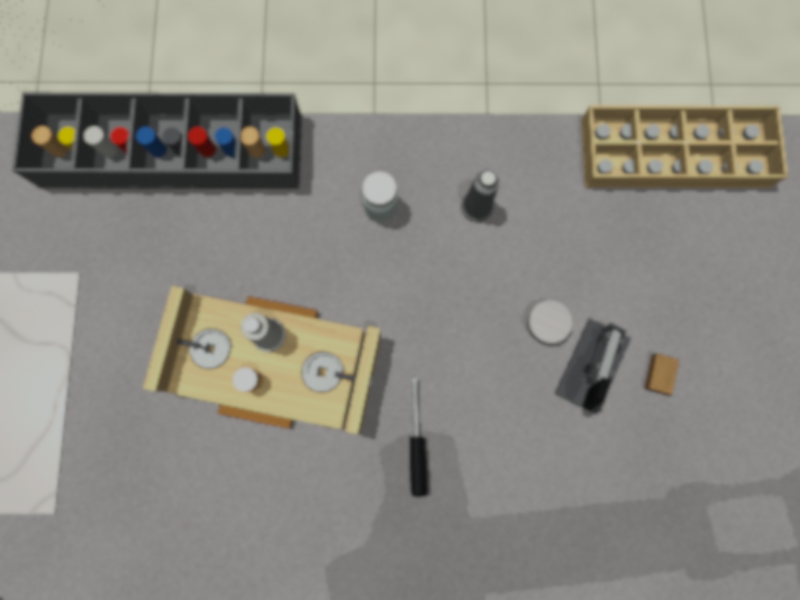

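View pics/side.png

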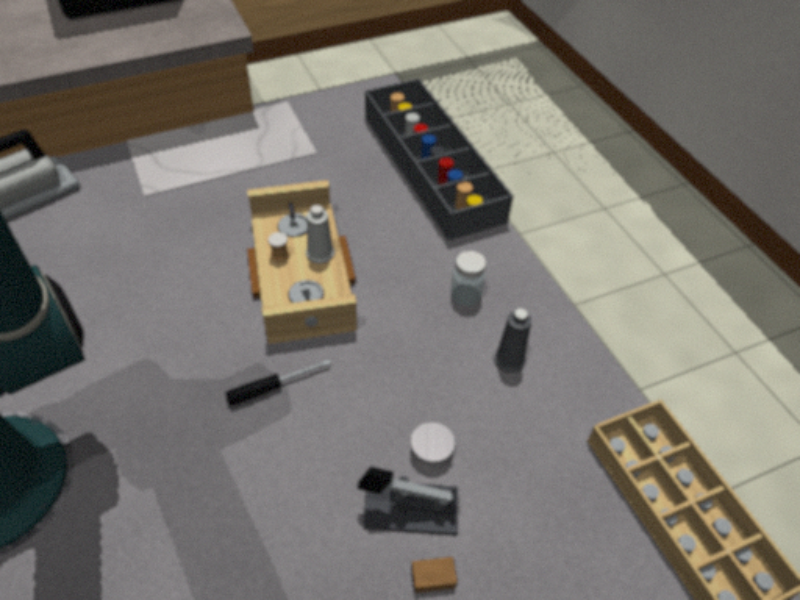

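The top view shows the open cam at about (322,372), beside the right panel with its gap. The key lies in the rest with its black handle at (597,390) and its tip near (610,335). In the side view the cam is at (307,292) and the handle at (375,480). Next I'll fit the exact geometry from the depth data and view enlarged crops.

```bash
cat > m.py <<'E'
from h import *
np.set_printoptions(precision=4,suppress=True)
tiles=[]
for c in("top","side"):
    z=np.load(f"pics/{c}.npz"); im,d=z["im"],z["d"]; W=cloud(c,d)
    K=np.array(get_calibration(c)["K"]);T=np.linalg.inv(np.array(get_calibration(c)["world_from_camera"]))
    for p,s in(([.527,.145,.035],26),([.54,-.26,.06],36)):
        q=K@(T[:3,:3]@np.array(p)+T[:3,3]); u,v=(q[:2]/q[2]).astype(int)
        tiles.append(cv2.resize(im[v-s*3//4:v+s*3//4,u-s:u+s],(400,300),interpolation=cv2.INTER_CUBIC)); print(c,"crop",u-s,v-s*3//4,400/(2*s))
    # key: points above the rest
    m=(np.abs(W[...,0]-.55)<.09)&(np.abs(W[...,1]+.26)<.05)&(W[...,2]>.036)
    P=W[m]; g=im[m].mean(1); 
    dark=g<60; H=P[dark]; S=P[~dark]
    print(c,"handle n",len(H),H.mean(0),H.min(0),H.max(0)," light n",len(S),S.min(0),S.max(0))
    x=S[S[:,0]>.53]
    if len(x)>10:
        mu=x.mean(0); v=np.linalg.svd(x-mu)[2][0]; print(" shank mean",mu,"dir",v*np.sign(-v[0]))
    # disc/board: panel top
    b=(np.abs(W[...,0]-.527)<.04)&(np.abs(W[...,1]-.145)<.04)&(W[...,2]>.02)&(W[...,2]<.06)
    hsv=cv2.cvtColor(im,cv2.COLOR_BGR2HSV); gm=b&(hsv[...,1]<60)
    ys,xs=np.nonzero(gm); G=W[gm]; cc,r=cv2.minEnclosingCircle(G[:,:2].astype(np.float32)); print(c,"disc n",len(G),"mean",G.mean(0),"circ",cc,r)
    # wood board top edges and panels
    wm=(hsv[...,1]>60)&(W[...,2]>.066)&(W[...,2]<.082)&(np.abs(W[...,0]-.54)<.13)&(W[...,1]<.15)&(W[...,1]>0)
    print(" panel rect",cv2.minAreaRect(W[wm][:,:2].astype(np.float32)),W[wm][:,2].mean())
    wm=(hsv[...,1]>60)&(W[...,2]>.066)&(W[...,2]<.082)&(np.abs(W[...,0]-.54)<.13)&(W[...,1]<.45)&(W[...,1]>.28)
    if wm.sum()>20: print(" panel2 rect",cv2.minAreaRect(W[wm][:,:2].astype(np.float32)))
cv2.imwrite("pics/crops.png",np.vstack([np.hstack(tiles[:2]),np.hstack(tiles[2:])]))
E
python3 m.py; python3 -c "
import workcell;print([n for n in dir(workcell) if n[0]!='_'])"
```

```text
top crop 177 217 7.6923076923076925
top crop 348 203 5.555555555555555
top handle n 276 [ 0.5021 -0.2436  0.0792] [ 0.471 -0.285  0.036] [ 0.5919 -0.2288  0.1088]  light n 398 [ 0.4833 -0.3036  0.036 ] [ 0.5977 -0.2448  0.1067]
 shank mean [ 0.5619 -0.2766  0.0522] dir [-0.8241  0.5004  0.2654]
top disc n 526 mean [0.5247 0.141  0.033 ] circ (0.5242477059364319, 0.13913749158382416) 0.033155735582113266
 panel rect ((0.5121043920516968, 0.07881227135658264), (0.018556609749794006, 0.14862914383411407), 78.7669906616211) 0.0741708044280449
 panel2 rect ((0.56908118724823, 0.360739141702652), (0.019568225368857384, 0.1479664295911789), 78.63761138916016)
side crop 169 166 7.6923076923076925
side crop 228 282 5.555555555555555
side handle n 475 [ 0.5119 -0.2609  0.0681] [ 0.4701 -0.3041  0.0361] [ 0.594  -0.2352  0.109 ]  light n 384 [ 0.4682 -0.3045  0.0389] [ 0.5949 -0.2274  0.1041]
 shank mean [ 0.5599 -0.2784  0.0545] dir [-0.834   0.4352  0.3392]
side disc n 252 mean [0.525  0.1454 0.0322] circ (0.5269302725791931, 0.14414207637310028) 0.03233054280281067
 panel rect ((0.5111328959465027, 0.07931014895439148), (0.023518046364188194, 0.14840322732925415), 78.48456573486328) 0.07261437529302656
 panel2 rect ((0.5684056282043457, 0.36068475246429443), (0.024201547726988792, 0.14845013618469238), 79.29434967041016)
['MotionError', 'finish_job', 'get_calibration', 'read_camera', 'read_state', 'regions_of', 'spot_in']
```

View pics/crops.png

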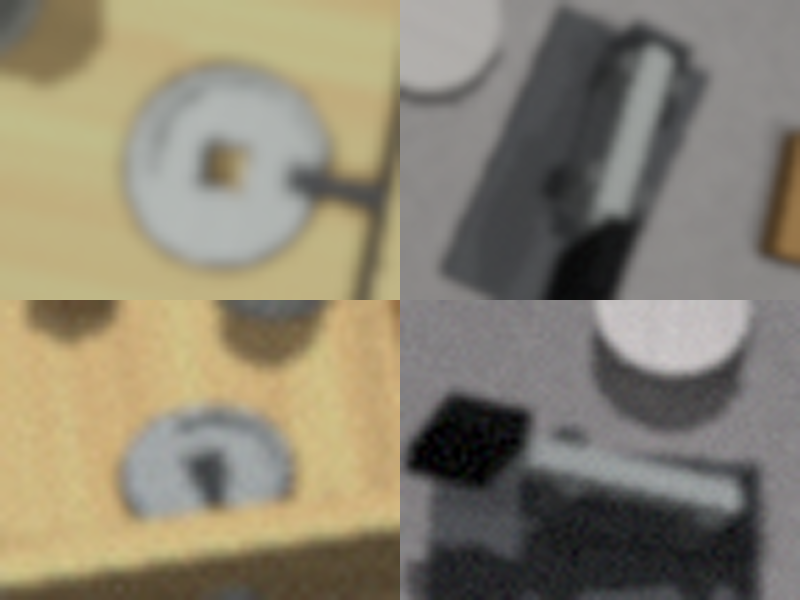

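The cam's square socket shows at (222,163) in the top crop, with sides roughly along the image axes. The shank runs from (655,55) to (610,215), with the handle below it. Panel spacing puts the cam at about (0.524, 0.1415). I'll refine the key axis and the socket yaw.

```bash
cat > m2.py <<'E'
from h import *
np.set_printoptions(precision=4,suppress=True)
def ray(c,u,v,z):
    k=get_calibration(c);K=np.array(k["K"]);T=np.array(k["world_from_camera"])
    d=T[:3,:3]@np.linalg.solve(K,[u,v,1]);return T[:3,3]+d*(z-T[2,3])/d[2]
print("socket top px",ray("top",205.9,238.2,.033))
tiles=[]
for c in("top","side"):
    z=np.load(f"pics/{c}.npz"); im,d=z["im"],z["d"]; W=cloud(c,d); g=im.astype(float).mean(2)
    near=(np.abs(W[...,0]-.54)<.09)&(np.abs(W[...,1]+.27)<.045)
    m=near&(g>135)&(W[...,2]>.035)
    n,l,st,_=cv2.connectedComponentsWithStats(m.astype(np.uint8)); i=1+np.argmax(st[1:,4]); P=W[l==i]
    for _ in range(3):
        mu=np.median(P,0); v=np.linalg.svd(P-P.mean(0))[2][0]; v*=-np.sign(v[0]); e=P-P.mean(0); r=np.linalg.norm(e-np.outer(e@v,v),axis=1); P=P[r<.009]
    mu=P.mean(0);t=(P-mu)@v
    print(c,"shank n",len(P),mu,v,"elev",np.degrees(np.arcsin(v[2])),"az",np.degrees(np.arctan2(v[1],v[0])),"len",np.ptp(t))
    m=near&(g<45)&(W[...,2]>.058)
    n,l,st,_=cv2.connectedComponentsWithStats(m.astype(np.uint8)); i=1+np.argmax(st[1:,4]); P=W[l==i]; print(" handle",len(P),P.mean(0),P.min(0),P.max(0))
    rt=near&(W[...,2]>.002)&(W[...,2]<.014)
    try: print(" rest foot",cv2.minAreaRect(W[rt][:,:2].astype(np.float32)))
    except Exception as e: print(e)
z=np.load("pics/top.npz");im=z["im"]
a=cv2.resize(im[225:251,193:219],(600,600),interpolation=cv2.INTER_CUBIC)
a=cv2.normalize(a,None,0,255,cv2.NORM_MINMAX)
cv2.imwrite("pics/sock.png",a)
E
python3 m2.py
```

```text
socket top px [0.5229 0.1407 0.033 ]
top shank n 130 [ 0.5496 -0.2722  0.0613] [-0.8354  0.4264  0.3467] elev 20.288137320169806 az 152.9612102969391 len 0.07895040069705062
 handle 198 [ 0.4915 -0.2399  0.0886] [ 0.471  -0.2559  0.0588] [ 0.5107 -0.2288  0.1088]
 rest foot ((0.5401535034179688, -0.2706536650657654), (0.08896315842866898, 0.17819684743881226), 88.58255767822266)
side shank n 145 [ 0.5484 -0.2713  0.0605] [-0.8392  0.4253  0.339 ] elev 19.81417909628856 az 153.12570905220363 len 0.07895099478986908
 handle 230 [ 0.4904 -0.2485  0.0879] [ 0.4714 -0.2581  0.0585] [ 0.5113 -0.2364  0.109 ]
 rest foot ((0.5398592948913574, -0.27000147104263306), (0.179460808634758, 0.08992605656385422), 0.033889420330524445)
```

View pics/sock.png

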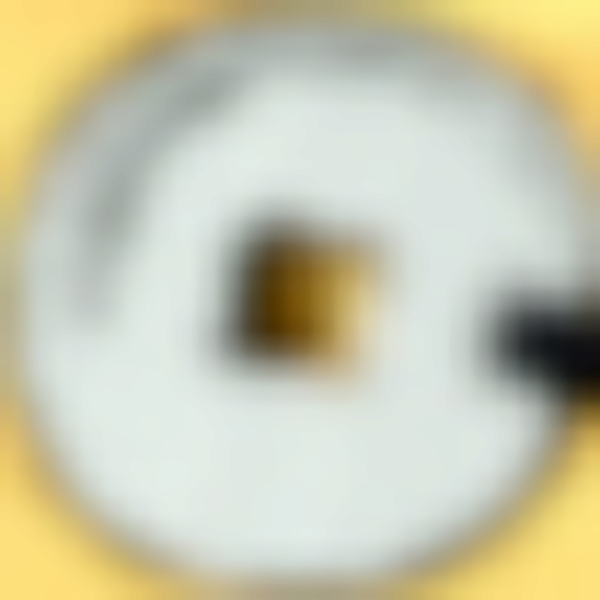

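Key: the axis elevation is 20° in both views, azimuth 153°, and the grip point is about (0.492, -0.243, 0.078), which agrees with the 78 mm given. Socket: about (0.524, 0.141), yaw about -10° mod 90. I'll now move toward the key.

step_arm:
  motion:
    - [[0.085, 0.033, 0.049, 0, 0, 0, 10.5], [0.085, 0.066, 0.098, 0, 0, 0, 21], [0.085, 0.1, 0.147, 0, 0, 0, 31.5], [0.085, 0.133, 0.196, 0, 0, 0, 42], [0.085, 0.166, 0.245, 0, 0, 0, 52.5], [0.085, 0.2, 0.294, 0, 0, 0, 63], [0.085, 0.233, 0.343, 0, 0, 0, 73.5], [0.085, 0.266, 0.392, 0, 0, 0, 84]]
  newtons: 50

```text
time: 2.2
tool_pos: [0.4253, -0.2626, 0.2537]
tcp_rot: [2.062, 2.368, 0.0]
wrist_force: [1.6, -0.6, -0.3]
width: 0.998
```

```bash
cat >> h.py <<'E'
def target(yaz, tilt):
    """tool y horizontal at azimuth yaz(deg); tool z down, tilted by `tilt` about tool y"""
    a=np.radians(yaz); y=np.array([np.cos(a),np.sin(a),0]); z=R.from_rotvec(np.radians(tilt)*y).apply([0,0,-1])
    return R.from_matrix(np.column_stack([np.cross(y,z),y,z]))
def plan(grasp, yaz, tilt):
    """shift & turn taking the present tool to hold its grasp point at `grasp`"""
    s=read_state(); T=target(yaz,tilt); p=np.array(grasp)-.003*T.as_matrix()[:,2]
    rv=(T*R.from_rotvec(s["tcp_rot"]).inv()).as_rotvec(degrees=True)
    print("q",s["q"].round(3),"shift",(p-s["tool_pos"]).round(4),"turn",rv.round(2),np.linalg.norm(rv).round(1),"F",np.round(s["wrist_force"],1)); return p,T
E
python3 - <<'E'
from h import *
T=target(63,-35).as_matrix()[:,2];g=np.array([.4924,-.2431,.078]);print(T)
plan(g-.08*T,63,-35); plan(g,63,-35)
E
```

```text
[ 0.51106035 -0.26039825 -0.81915204]
q [-0.603 -0.072  1.97   0.     1.243 -0.741] shift [ 0.0247  0.0411 -0.1077] turn [-29.6  -21.01  53.31] 64.5 F [ 1.6 -0.6 -0.3]
q [-0.603 -0.072  1.97   0.     1.243 -0.741] shift [ 0.0656  0.0202 -0.1733] turn [-29.6  -21.01  53.31] 64.5 F [ 1.6 -0.6 -0.3]
```

step_arm:
  motion:
    - [[0.085, 0.004, 0.006, -0.01, -4.2, -3, 7.6], [0.085, 0.007, 0.012, -0.03, -8.5, -6, 15.2], [0.085, 0.011, 0.018, -0.045, -12.7, -9, 22.8], [0.085, 0.014, 0.023, -0.06, -16.9, -12, 30.4], [0.085, 0.018, 0.029, -0.075, -21.1, -15, 38], [0.085, 0.021, 0.035, -0.09, -25.4, -18, 45.7], [0.085, 0.025, 0.041, -0.107, -29.6, -21, 53.3], [0.085, 0.025, 0.041, -0.107, -29.6, -21, 53.3]]

```text
time: 3.2
tool_pos: [0.4472, -0.2199, 0.1433]
tcp_rot: [0.599, 2.477, -0.184]
wrist_force: [-0.5, -0.0, 0.6]
width: 0.994
```

```bash
python3 - <<'E'
from h import *
plan([.4924,-.2431,.078],63,-35)
E
```

```text
q [-0.528 -0.291  2.484  0.095  0.347 -1.704] shift [ 0.0437 -0.0224 -0.0628] turn [-0.26 -0.3   0.14] 0.4 F [-0.5 -0.   0.6]
```

step_arm:
  motion:
    - [[0.085, 0.008, -0.004, -0.012, -0.2, -0.3, 0.1], [0.085, 0.016, -0.008, -0.024, -0.2, -0.3, 0.1], [0.085, 0.024, -0.012, -0.035, -0.2, -0.3, 0.1], [0.085, 0.032, -0.016, -0.046, -0.2, -0.3, 0.1], [0.085, 0.04, -0.02, -0.057, -0.2, -0.3, 0.1], [0.085, 0.044, -0.022, -0.063, -0.2, -0.3, 0.1], [0.085, 0.044, -0.022, -0.063, -0.2, -0.3, 0.1], [0.085, 0.044, -0.022, -0.063, -0.2, -0.3, 0.1]]

```text
time: 4.2
tool_pos: [0.4915, -0.2421, 0.0809]
tcp_rot: [0.595, 2.47, -0.186]
wrist_force: [0.0, -0.6, -0.4]
width: 0.997
```

```bash
python3 - <<'E'
from h import *
plan([.4924,-.2431,.078],63,-35)
t=[]
for c,p in(("top",[.50,-.245,.08]),("side",[.50,-.245,.08])):
    im,d=read_camera(c)
    K=np.array(get_calibration(c)["K"]);T=np.linalg.inv(np.array(get_calibration(c)["world_from_camera"]))
    q=K@(T[:3,:3]@np.array(p)+T[:3,3]); u,v=(q[:2]/q[2]).astype(int)
    t.append(cv2.resize(im[v-45:v+45,u-30:u+30],(400,600),interpolation=cv2.INTER_CUBIC))
cv2.imwrite("pics/g1.png",np.hstack(t))
E
```

```text
q [-0.52  -0.048  2.44   0.202  0.142 -1.809] shift [-0.0007 -0.0003 -0.0004] turn [-0.07  0.03  0.07] 0.1 F [ 0.  -0.6 -0.4]
```

View pics/g1.png

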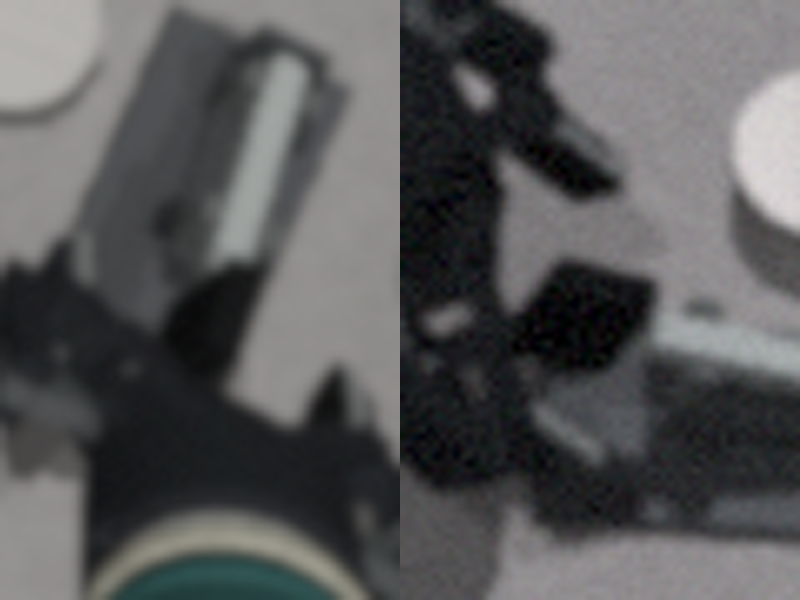

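The handle at (215,310) sits midway between the finger pads at about (80,260) and (340,390), so I'll close the gripper.

step_arm:
  motion:
    - [[0.04, 0, 0, 0, 0, 0, 0], [0.02, 0, 0, 0, 0, 0, 0], [0.005, 0, 0, 0, 0, 0, 0], [0.005, 0, 0, 0, 0, 0, 0], [0.005, 0, 0, 0, 0, 0, 0], [0.005, 0, 0, 0, 0, 0, 0], [0.005, 0, 0, 0.005, 0, 0, 0], [0.005, 0, 0, 0.01, 0, 0, 0]]
  newtons: 60

```text
time: 5.3
tool_pos: [0.4909, -0.2417, 0.0907]
tcp_rot: [0.595, 2.471, -0.186]
wrist_force: [0.9, -0.1, -1.3]
width: 0.153
```

step_arm:
  motion:
    - [[0.005, 0, 0, 0.03, 0, 0, 0], [0.005, 0, 0, 0.07, 0, 0, 0], [0.005, 0, 0, 0.11, 0, 0, 0], [0.005, 0.01, 0.02, 0.14, 4.5, 8.9, 0], [0.005, 0.01, 0.04, 0.14, 9, 17.8, 0], [0.005, 0.01, 0.06, 0.14, 13.6, 26.7, 0], [0.005, 0.01, 0.08, 0.14, 18.1, 35.6, 0], [0.005, 0.01, 0.1, 0.14, 22.7, 44.5, 0]]

```text
time: 6.3
tool_pos: [0.5018, -0.1415, 0.2319]
tcp_rot: [-0.676, -2.803, -0.09]
wrist_force: [0.0, 0.4, -2.1]
width: 0.154
```

```bash
python3 - <<'E'
from h import *
plan([.524,.141,.225],80,35)
E
```

```text
q [-0.344  0.155  1.795  0.034  1.453 -1.45 ] shift [ 0.0239  0.2822 -0.0045] turn [ 6.34 18.88 16.93] 26.1 F [ 0.   0.4 -2.1]
```

step_arm:
  motion:
    - [[0.005, 0.004, 0.045, 0, 1, 3.1, 2.8], [0.005, 0.008, 0.095, 0, 2.1, 6.3, 5.6], [0.005, 0.012, 0.145, 0, 3.2, 9.4, 8.5], [0.005, 0.016, 0.195, 0, 4.2, 12.6, 11.3], [0.005, 0.02, 0.24, 0, 5.3, 15.7, 14.1], [0.005, 0.024, 0.282, -0.004, 6.3, 18.9, 16.9], [0.005, 0.024, 0.282, -0.004, 6.3, 18.9, 16.9], [0.005, 0.024, 0.282, -0.004, 6.3, 18.9, 16.9]]

```text
time: 7.3
tool_pos: [0.5259, 0.1403, 0.2277]
tcp_rot: [-0.222, -2.523, -0.067]
wrist_force: [0.6, -0.6, -1.5]
width: 0.154
```

```bash
cat > m3.py <<'E'
from h import *
import sys
np.set_printoptions(precision=4,suppress=True)
plan([.524,.141,.225],80,35)
z0,z1=float(sys.argv[1]),float(sys.argv[2]); t=[]
for c in("side","top"):
    im,d=read_camera(c); W=cloud(c,d); g=im.astype(float).mean(2); hs=cv2.cvtColor(im,cv2.COLOR_BGR2HSV)[...,1]
    m=(np.abs(W[...,0]-.524)<.03)&(np.abs(W[...,1]-.141)<.03)&(W[...,2]>z0)&(W[...,2]<z1)
    P=W[m]
    if len(P)>10:
        for _ in range(3):
            v=np.linalg.svd(P-P.mean(0))[2][0]; v*=np.sign(v[2]); e=P-P.mean(0); r=np.linalg.norm(e-np.outer(e@v,v),axis=1); P=P[r<.012]
        print(c,len(P),"mean",P.mean(0),"dir",v,"zmin",P[:,2].min(), "at tip-ish",P[P[:,2]<P[:,2].min()+.02].mean(0))
    K=np.array(get_calibration(c)["K"]);T=np.linalg.inv(np.array(get_calibration(c)["world_from_camera"]))
    q=K@(T[:3,:3]@np.array([.524,.141,.11])+T[:3,3]); u,v=(q[:2]/q[2]).astype(int)
    t.append(cv2.resize(im[v-60:v+60,u-40:u+40],(400,600),interpolation=cv2.INTER_CUBIC)); print(c,"crop origin",u-40,v-60,"x5")
cv2.imwrite("pics/"+sys.argv[3],np.hstack(t))
E
python3 m3.py .10 .20 h1.png
```

```text
q [ 0.117  0.401  1.584  0.166  1.746 -1.299] shift [-0.0002  0.0004 -0.0002] turn [0.12 0.02 0.  ] 0.1 F [ 0.6 -0.6 -1.5]
side 125 mean [0.5213 0.1353 0.1583] dir [ 0.0055 -0.0081  1.    ] zmin 0.11563565604549109 at tip-ish [0.5209 0.1352 0.1258]
side crop origin 153 106 x5
top crop origin 161 175 x5
```

View pics/h1.png

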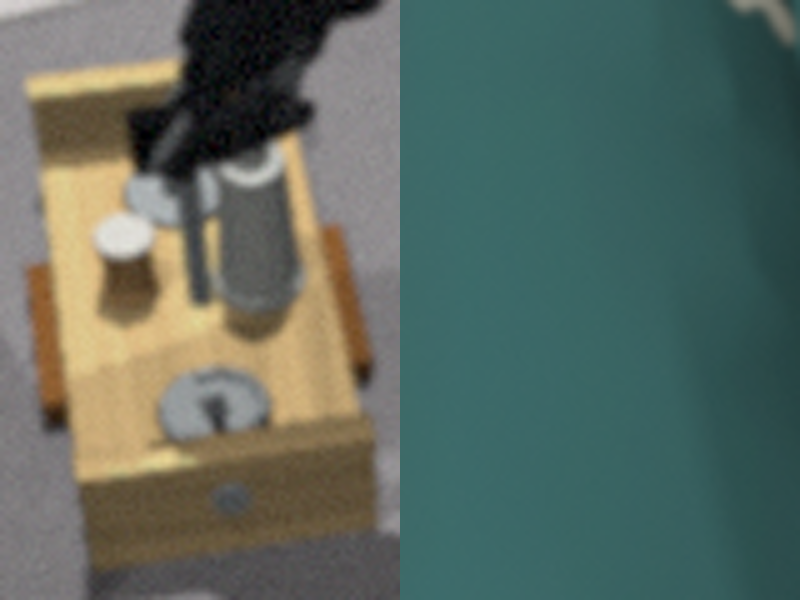

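The key hangs upright in the side view, from the gripper at (190,180) to its tip at (203,300). The socket shows dark at (213,403), and the top view is blocked by the arm. Next: locate the socket in the side camera's frame, which is also where I measured the key.

```bash
python3 - <<'E'
from h import *
np.set_printoptions(precision=4,suppress=True)
exec(open('m2.py').read().split('print("socket')[0].split('suppress=True)')[1])
z=np.load("pics/side.npz");im,d=z["im"],z["d"]
for c in((195.9,187.5),(196,187)): print(ray("side",*c,.033))
# disc outline in side: fit ellipse ray points on board top: use disc top-surface points z ~.033
W=cloud("side",d);hs=cv2.cvtColor(im,cv2.COLOR_BGR2HSV)[...,1]
for c in("top","side"):
    z=np.load(f"pics/{c}.npz");im,d=z["im"],z["d"]
    k=get_calibration(c);hs=cv2.cvtColor(im,cv2.COLOR_BGR2HSV)[...,1]
    v,u=np.mgrid[:384,:512]; pts=np.array([[ray(c,a,b,.034)[:2] for a in range(165,235)] for b in range(160,270)])
    m=hs[160:270,165:235]<55; near=np.hypot(pts[...,0]-.5243,pts[...,1]-.1415)<.034
    n,l,st,ce=cv2.connectedComponentsWithStats((m&near).astype(np.uint8)); i=1+np.argmax(st[1:,4])
    cs=max(cv2.findContours((l==i).astype(np.uint8),cv2.RETR_EXTERNAL,cv2.CHAIN_APPROX_NONE)[0],key=len)[:,0]
    E=pts[cs[:,1],cs[:,0]]
    from scipy.optimize import least_squares
    f=least_squares(lambda p:np.hypot(E[:,0]-p[0],E[:,1]-p[1])-.0287,[.5243,.1415],loss="soft_l1",f_scale=.001); print(c,"disc centre",f.x,np.abs(f.fun).mean())
E
```

```text
[0.525  0.1386 0.033 ]
[0.5258 0.1402 0.033 ]Traceback (most recent call last):
  File "<stdin>", line 11, in <module>
  File "<string>", line 3, in ray
ValueError: time passes only in moves, steps and waits
```

Both views put the socket at about (0.5245, 0.1405), with the key axis within about 1.5 mm of it. I'll descend to just inside the mouth with a small correction.

step_arm:
  motion:
    - [[0.005, 0.001, 0.001, -0.02, 0, 0, 0], [0.005, 0.001, 0.001, -0.04, 0, 0, 0], [0.005, 0.001, 0.001, -0.06, 0, 0, 0], [0.005, 0.001, 0.001, -0.074, 0, 0, 0], [0.005, 0.001, 0.001, -0.079, 0, 0, 0], [0.005, 0.001, 0.001, -0.082, 0, 0, 0], [0.005, 0.001, 0.001, -0.085, 0, 0, 0], [0.005, 0.001, 0.001, -0.087, 0, 0, 0]]

```text
time: 8.4
tool_pos: [0.5274, 0.1409, 0.1419]
tcp_rot: [-0.223, -2.525, -0.069]
wrist_force: [0.1, -0.1, -0.9]
width: 0.156
```

```bash
python3 m3.py .045 .10 h2.png
```

```text
q [ 0.117  0.48   1.64   0.166  1.609 -1.322] shift [-0.0017 -0.0002  0.0855] turn [0.05 0.13 0.1 ] 0.2 F [ 0.1 -0.1 -0.9]
side 68 mean [0.5229 0.1355 0.0722] dir [-0.0167 -0.0181  0.9997] zmin 0.04579599234662901 at tip-ish [0.5232 0.1357 0.0553]
side crop origin 153 106 x5
top crop origin 161 175 x5
```

No contact force with the tip nominally 6 mm inside. I'll continue down.

step_arm:
  motion:
    - [[0.005, 0, 0, -0.003, 0, 0, 0], [0.005, 0, 0, -0.006, 0, 0, 0], [0.005, 0, 0, -0.009, 0, 0, 0], [0.005, 0, 0, -0.012, 0, 0, 0], [0.005, 0, 0, -0.014, 0, 0, 0], [0.005, 0, 0, -0.016, 0, 0, 0], [0.005, 0, 0, -0.017, 0, 0, 0], [0.005, 0, 0, -0.017, 0, 0, 0]]

```text
time: 9.5
tool_pos: [0.5274, 0.141, 0.1249]
tcp_rot: [-0.223, -2.524, -0.07]
wrist_force: [0.3, 1.7, 1.1]
width: 0.153
```

```bash
python3 m3.py .045 .10 h3.png
```

```text
q [ 0.117  0.498  1.649  0.166  1.583 -1.326] shift [-0.0017 -0.0003  0.1025] turn [0.04 0.12 0.1 ] 0.2 F [0.3 1.7 1.1]
side 65 mean [0.5229 0.1358 0.0712] dir [0.0165 0.0199 0.9997] zmin 0.045611733965755796 at tip-ish [0.5231 0.1356 0.0547]
side crop origin 153 106 x5
top crop origin 161 175 x5
```

View pics/h3.png

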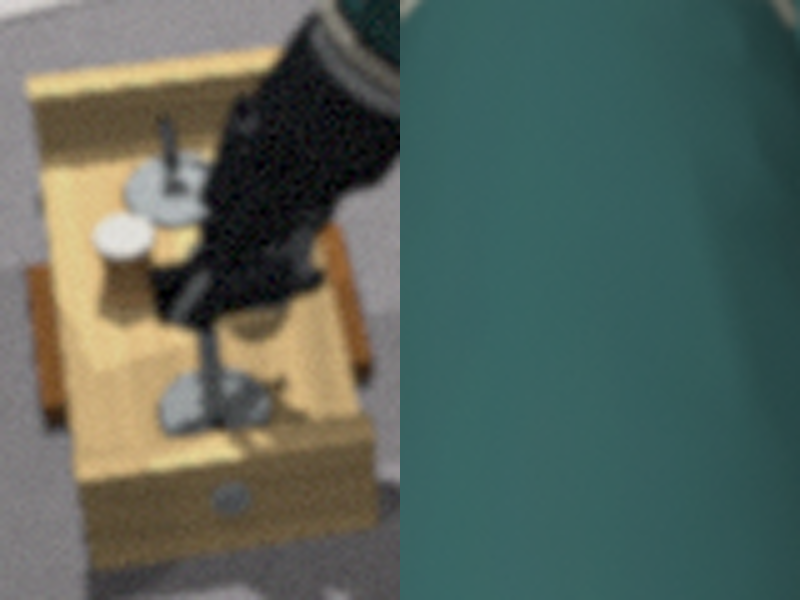

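The key's shank stands in the socket at (213,410). I'll open partly, staying clear of the cone, and retract along the tool axis.

step_arm:
  motion:
    - [[0.03, 0, 0, 0, 0, 0, 0], [0.045, 0, 0, 0, 0, 0, 0], [0.045, 0, 0, 0, 0, 0, 0], [0.045, 0, 0, 0, 0, 0, 0], [0.045, 0.011, -0.002, 0.016, 0, 0, 0], [0.045, 0.023, -0.004, 0.033, 0, 0, 0], [0.045, 0.04, -0.007, 0.057, 0, 0, 0], [0.045, 0.057, -0.01, 0.082, 0, 0, 0]]

```text
time: 10.6
tool_pos: [0.5856, 0.1307, 0.2088]
tcp_rot: [-0.223, -2.526, -0.07]
wrist_force: [-0.1, 0.2, -0.2]
width: 0.527
```

```bash
sed -i 's/^plan.*/if len(sys.argv)>4: plan(eval(sys.argv[4]),float(sys.argv[5]),float(sys.argv[6]))/' m3.py; python3 m3.py .045 .10 h4.png [.524,.141,.205] 80 0
```

```text
q [ 0.095  0.517  1.452  0.156  1.761 -1.317] shift [-0.0616  0.0103 -0.0008] turn [ -6.07 -34.27   0.1 ] 34.8 F [-0.1  0.2 -0.2]
side 75 mean [0.524  0.1418 0.0729] dir [0.0119 0.1026 0.9946] zmin 0.04518930203514282 at tip-ish [0.5236 0.14   0.0545]
side crop origin 153 106 x5
top crop origin 161 175 x5
```

View pics/h4.png

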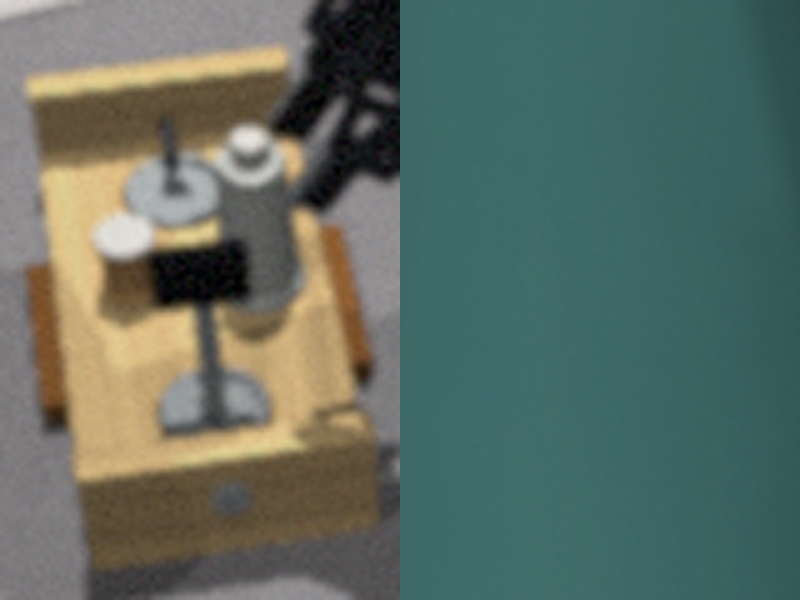

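The key stands free in the cam, with a lean of about 0.1 rad toward +y in the play. Now measure the handle for the regrasp.

```bash
python3 - <<'E'
from h import *
np.set_printoptions(precision=4,suppress=True)
im,d=read_camera("side"); W=cloud("side",d); g=im.astype(float).mean(2)
m=(np.abs(W[...,0]-.526)<.04)&(np.abs(W[...,1]-.15)<.03)&(W[...,2]>.095)&(W[...,2]<.16)&(g<60)
n,l,st,_=cv2.connectedComponentsWithStats(m.astype(np.uint8)); i=1+np.argmax(st[1:,4]); P=W[l==i]
print(len(P),P.mean(0),np.percentile(P,[2,50,98],axis=0))
top=P[P[:,2]>P[:,2].max()-.006]; print("top",top.mean(0),cv2.minAreaRect(P[:,:2].astype(np.float32)))
e=P[:,:2]-P[:,:2].mean(0); v=np.linalg.svd(e)[2][0]; print("wide az",np.degrees(np.arctan2(v[1],v[0])))
F=P[P[:,2]<.132]; n=np.linalg.svd(F-F.mean(0))[2]; print("front",F.mean(0),"normal",n[2])
E
```

```text
226 [0.5259 0.1465 0.1262] [[0.5023 0.1387 0.1083]
 [0.5261 0.1459 0.1274]
 [0.5488 0.1564 0.1391]]
top [0.5269 0.1492 0.1369] ((0.5260552763938904, 0.15020807087421417), (0.017158143222332, 0.04970785230398178), 75.72911834716797)
wide az 167.8013837345161
front [0.5255 0.145  0.1205] normal [ 0.2314  0.9705 -0.0672]
```

The handle top is at about 0.139 m, so the key is fully seated. Its yaw is about -13°. Next I'll bring the tool vertical above the cam axis.

```bash
python3 - <<'E'
from h import *
plan([.5245,.142,.205],77,0)
E
```

```text
q [ 0.095  0.516  1.452  0.157  1.758 -1.317] shift [-0.062   0.0112 -0.0011] turn [ -7.   -33.87  -2.8 ] 34.7 F [-0.3 -0.2  0.4]
```

step_arm:
  motion:
    - [[0.06, 0, 0, 0.02, -1.7, -8.4, -0.7], [0.06, -0.015, 0.003, 0.02, -3.5, -16.9, -1.4], [0.06, -0.03, 0.006, 0.02, -5.2, -25.4, -2.1], [0.06, -0.045, 0.008, 0.015, -7, -33.9, -2.8], [0.06, -0.062, 0.011, 0.005, -7, -33.9, -2.8], [0.06, -0.062, 0.011, -0.001, -7, -33.9, -2.8], [0.06, -0.062, 0.011, -0.001, -7, -33.9, -2.8], [0.06, -0.062, 0.011, -0.001, -7, -33.9, -2.8]]

```text
time: 11.75
tool_pos: [0.5256, 0.1417, 0.2081]
tcp_rot: [0.356, 3.121, -0.0]
wrist_force: [0.3, 0.1, 0.7]
width: 0.702
```

```bash
python3 - <<'E'
from h import *
plan([.5245,.142,.124],77,0)
E
```

```text
q [ 0.218  0.051  1.935 -0.     1.156 -1.126] shift [-0.0011  0.0003 -0.0811] turn [0.01 0.03 0.03] 0.0 F [0.3 0.1 0.7]
```

step_arm:
  motion:
    - [[0.06, -0.001, 0, -0.02, 0, 0, 0], [0.06, -0.001, 0, -0.04, 0, 0, 0], [0.06, -0.001, 0, -0.06, 0, 0, 0], [0.06, -0.001, 0, -0.075, 0, 0, 0], [0.06, -0.001, 0, -0.081, 0, 0, 0], [0.06, -0.001, 0, -0.081, 0, 0, 0], [0.03, -0.001, 0, -0.081, 0, 0, 0], [0.03, -0.001, 0, -0.081, 0, 0, 0]]

```text
time: 12.75
tool_pos: [0.5251, 0.1418, 0.1279]
tcp_rot: [0.356, 3.119, 0.001]
wrist_force: [-0.5, -0.1, -0.5]
width: 0.357
```

step_arm:
  motion:
    - [[0.005, 0, 0, 0, 0, 0, 0], [0.005, 0, 0, 0, 0, 0, 0], [0.005, 0, 0, 0, 0, 0, 0], [0.005, 0, 0, 0, 0, 0, 0], [0.005, 0, 0, 0, 0, 0, 0], [0.005, 0, 0, 0, 0, 0, 0], [0.005, 0, 0, 0, 0, 0, -3], [0.005, 0, 0, 0, 0, 0, -6]]
  newtons: 50

```text
time: 13.75
tool_pos: [0.5255, 0.142, 0.1283]
tcp_rot: [0.522, 3.095, 0.001]
wrist_force: [-0.1, 0.6, 3.6]
width: 0.158
```

```bash
python3 -c "
from h import *
s=read_state();print(s)"
```

```text
{'time': 13.75, 'q': array([ 2.18313256e-01,  1.29546530e-01,  2.00873898e+00, -3.50572557e-04,
        1.00052543e+00, -1.01844388e+00]), 'joint_vel': array([0.00134134, 0.00158417, 0.00140889, 0.00097944, 0.00114978,
       0.41714295]), 'joint_torque': array([-2.58788522e-01, -3.76700163e+01, -3.05834091e+01, -1.46773048e-01,
        2.72037619e-02, -4.25016470e-01]), 'tool_pos': array([0.52546756, 0.14198139, 0.12828862]), 'tcp_rot': array([5.21532139e-01, 3.09527388e+00, 1.21139352e-03]), 'wrist_force': array([-0.14059261,  0.64140536,  3.55848827]), 'torque': array([ 0.06902819, -0.06557406,  0.02487244]), 'width': 0.15799131440931438}
```

step_arm:
  motion:
    - [[0.005, 0, 0, 0, 0, 0, -7], [0.005, -0.001, 0, 0, 0, 0, -14], [0.005, -0.001, 0, 0, 0, 0, -21], [0.005, -0.001, 0, 0, 0, 0, -28], [0.005, -0.001, 0, 0, 0, 0, -35], [0.005, -0.001, 0, 0, 0, 0, -42], [0.005, -0.001, 0, 0, 0, 0, -49], [0.005, -0.001, 0, 0, 0, 0, -56]]

```text
time: 14.75
tool_pos: [0.5252, 0.1423, 0.1284]
tcp_rot: [1.918, 2.484, 0.001]
wrist_force: [2.6, 0.4, 0.7]
width: 0.159
```

```bash
cat > s.py <<'E'
from h import *
s=read_state();print(s["q"].round(3),s["wrist_force"].round(2),s["torque"].round(3),s["joint_torque"][5].round(3),s["width"])
y=R.from_rotvec(s["tcp_rot"]).as_matrix()[:,1];print("y az",np.degrees(np.arctan2(y[1],y[0])))
E
python3 s.py; python3 m3.py .045 .10 h5.png
```

```text
[ 0.22   0.129  2.009 -0.003  1.    -0.034] [2.58 0.37 0.67] [ 0.212 -0.48   0.126] -0.899 0.15883310379368518
y az 14.65860949081292
side 77 mean [0.5221 0.1391 0.0686] dir [-0.0454  0.0103  0.9989] zmin 0.04517081164899994 at tip-ish [0.5227 0.1388 0.0546]
side crop origin 153 106 x5
top crop origin 161 175 x5
```

step_arm:
  motion:
    - [[0.005, 0, 0, 0, 0, 0, -7], [0.005, 0, 0, 0, 0, 0, -14], [0.005, 0, 0, 0, 0, 0, -21], [0.005, 0, 0, 0, 0, 0, -28], [0.005, 0, 0, 0, 0, 0, -35], [0.005, 0, 0, 0, 0, 0, -42], [0.005, 0, 0, 0, 0, 0, -49], [0.005, 0, 0, 0, 0, 0, -56]]

```text
time: 15.85
tool_pos: [0.5254, 0.1422, 0.1284]
tcp_rot: [2.857, 1.296, -0.001]
wrist_force: [1.4, 0.0, 0.7]
width: 0.159
```

```bash
python3 s.py
```

```text
[ 0.221  0.131  2.007 -0.005  1.003  0.943] [1.41 0.01 0.66] [ 0.135 -0.41   0.137] -0.897 0.15928766508653544
y az -41.196565638750066
```

step_arm:
  motion:
    - [[0.005, 0, 0, 0, 0, 0, -7], [0.005, 0, 0, 0, 0, 0, -14], [0.005, 0, 0, 0, 0, 0, -21], [0.005, 0, 0, 0, 0, 0, -28], [0.005, 0, 0, 0, 0, 0, -34], [0.005, 0, 0, 0, 0, 0, -40], [0.005, 0, 0, 0, 0, 0, -44], [0.005, 0, 0, 0, 0, 0, -47]]

```text
time: 16.85
tool_pos: [0.5256, 0.1421, 0.1284]
tcp_rot: [3.137, 0.051, -0.003]
wrist_force: [0.7, -0.1, 1.3]
width: 0.157
```

```bash
python3 s.py
```

```text
[ 0.22   0.133  2.005 -0.004  1.006  1.761] [ 0.69 -0.13  1.33] [ 0.019 -0.317  0.187] -0.277 0.15655314481342752
y az -88.13860141874656
```

step_arm:
  motion:
    - [[0.005, 0, 0, 0, 0, 0, -2], [0.005, 0, 0, 0, 0, 0, -4], [0.005, 0, 0, 0, 0, 0, -6], [0.005, 0, 0, 0, 0, 0, -8], [0.005, 0, 0, 0, 0, 0, -9], [0.005, 0, 0, 0, 0, 0, -10], [0.005, 0, 0, 0, 0, 0, -11], [0.005, 0, 0, 0, 0, 0, -12]]

```text
time: 17.85
tool_pos: [0.5255, 0.1421, 0.1284]
tcp_rot: [3.126, -0.279, -0.003]
wrist_force: [1.4, -0.7, 1.7]
width: 0.155
```

```bash
python3 s.py; python3 m3.py .045 .10 h6.png
```

```text
[ 0.22   0.133  2.004 -0.003  1.007  1.97 ] [ 1.36 -0.68  1.67] [-0.125 -0.33   0.163] -0.038 0.1551401814594847
y az -100.19836781878439
side 73 mean [0.5231 0.1362 0.0697] dir [0.0278 0.0403 0.9988] zmin 0.045263355352653356 at tip-ish [0.5229 0.1355 0.0543]
side crop origin 153 106 x5
top crop origin 161 175 x5
```

step_arm:
  motion:
    - [[0.005, 0, 0, 0, 0, 0, -2], [0.005, 0, 0, 0, 0, 0, -4], [0.005, 0, 0, 0, 0, 0, -6], [0.005, 0, 0, 0, 0, 0, -8], [0.005, 0, 0, 0, 0, 0, -9], [0.005, 0, 0, 0, 0, 0, -10], [0.005, 0, 0, 0, 0, 0, -10], [0.005, 0, 0, 0, 0, 0, -10]]

```text
time: 18.95
tool_pos: [0.5256, 0.1421, 0.1284]
tcp_rot: [3.09, -0.549, -0.004]
wrist_force: [1.1, 1.0, 1.5]
width: 0.155
```

```bash
python3 s.py
```

```text
[ 0.22   0.133  2.004 -0.003  1.008  2.144] [1.11 0.98 1.51] [-0.067 -0.35   0.07 ] 0.092 0.1549815174708727
y az -110.15574187110572
```

```bash
cat > p.py <<'E'
from h import *
im,d=read_camera("side"); W=cloud("side",d); hs=cv2.cvtColor(im,cv2.COLOR_BGR2HSV)[...,1]
z=np.load("pics/side.npz");W0=cloud("side",z["d"]);h0=cv2.cvtColor(z["im"],cv2.COLOR_BGR2HSV)[...,1]
n=np.array([.1986,.980]) # towards board
for a,h in((W0,h0),(W,hs)):
    m=(h>60)&(a[...,2]>.045)&(a[...,2]<.066)&(np.abs(a[...,0]-.51)<.06)&(np.abs(a[...,1]-.08)<.04)
    s=a[m][:,:2]@n; print("outer face dist",np.median(s[s<np.median(s)+.006]),m.sum())
E
python3 p.py
```

```text
outer face dist 0.17088624269081987 235
outer face dist 0.1804111886046016 245
```

The panel has moved in about 9.5 mm. I'll turn a little more to find the stop.

step_arm:
  motion:
    - [[0.005, 0, 0, 0, 0, 0, -2], [0.005, 0, 0, 0, 0, 0, -4], [0.005, 0, 0, 0, 0, 0, -6], [0.005, 0, 0, 0, 0, 0, -8], [0.005, 0, 0, 0, 0, 0, -10], [0.005, 0, 0, 0, 0, 0, -11], [0.005, 0, 0, 0, 0, 0, -12], [0.005, 0, 0, 0, 0, 0, -12]]

```text
time: 20.0
tool_pos: [0.5256, 0.1421, 0.1284]
tcp_rot: [3.016, -0.869, -0.004]
wrist_force: [0.5, 0.3, 1.5]
width: 0.158
```

```bash
python3 s.py;python3 p.py; python3 m3.py .045 .10 h7.png
```

```text
[ 2.190e-01  1.340e-01  2.004e+00 -2.000e-03  1.008e+00  2.352e+00] [0.46 0.28 1.53] [-0.028 -0.234  0.445] 0.53 0.15838374894527896
y az -122.15879680240708
outer face dist 0.17088624269081987 235
outer face dist 0.18075283499261705 248
side 81 mean [0.5232 0.1367 0.0696] dir [0.0246 0.0161 0.9996] zmin 0.04512904030500042 at tip-ish [0.5228 0.1367 0.0546]
side crop origin 153 106 x5
top crop origin 161 175 x5
```

View pics/h7.png

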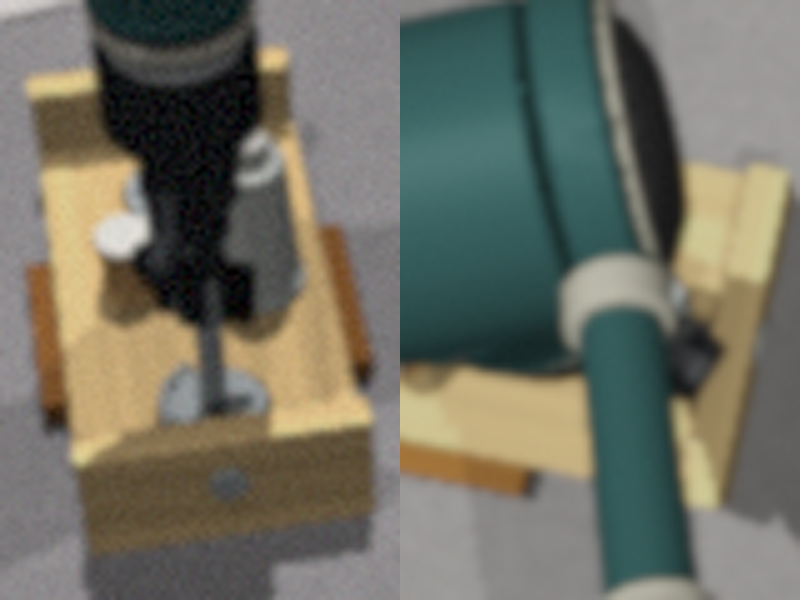

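The torque has risen to 0.45 N m, the panel is in 9.9 mm and the gap is closed in the top view at (740,330). The cam is at its stop. I'll relax slightly, release and lift straight up.

step_arm:
  motion:
    - [[0.005, 0, 0, 0, 0, 0, 2], [0.005, 0, 0, 0, 0, 0, 4], [0.03, 0, 0, 0, 0, 0, 4], [0.05, 0, 0, 0, 0, 0, 4], [0.05, 0, 0, 0, 0, 0, 4], [0.05, 0, 0, 0.01, 0, 0, 4], [0.05, 0, 0, 0.035, 0, 0, 4], [0.05, 0, 0, 0.07, 0, 0, 4]]

```text
time: 21.15
tool_pos: [0.5248, 0.142, 0.1987]
tcp_rot: [3.043, -0.763, -0.007]
wrist_force: [1.6, -0.8, -0.3]
width: 0.583
```

step_arm:
  motion:
    - [[0.05, 0, 0, 0.05, 0, 0, 0], [0.05, 0, 0, 0.1, 0, 0, 0], [0.05, -0.02, -0.05, 0.13, 0, 0, 0], [0.05, -0.03, -0.1, 0.13, 0, 0, 0], [0.05, -0.04, -0.15, 0.13, 0, 0, 0], [0.05, -0.05, -0.2, 0.13, 0, 0, 0], [0.05, -0.05, -0.24, 0.13, 0, 0, 0], [0.05, -0.05, -0.24, 0.13, 0, 0, 0]]

```text
time: 22.15
tool_pos: [0.4745, -0.1003, 0.3295]
tcp_rot: [3.041, -0.769, -0.005]
wrist_force: [-0.9, 0.7, -0.1]
width: 0.587
```

```bash
python3 s.py;python3 p.py; python3 m3.py .045 .10 h8.png; python3 - <<'E'
from h import *
for t in("cone_tall","spool","bobbin_tin","chalk_box"): print(t,[w("top",r["xyz"]).round(3).tolist() for r in spot_in("top",t)[:1]])
E
```

```text
[-0.257 -0.139  1.892 -0.005  1.393  1.811] [-0.91  0.74 -0.1 ] [ 0.021 -0.013  0.018] -0.233 0.586564100603169
y az -118.39560111301475
outer face dist 0.17088624269081987 235
outer face dist 0.18065343247395438 207
side crop origin 153 106 x5
top 48 mean [0.5219 0.1259 0.0576] dir [0.0669 0.3771 0.9238] zmin 0.04522862303817454 at tip-ish [0.5214 0.1227 0.0488]
top crop origin 161 175 x5
cone_tall [[0.575, 0.212, 0.112]]
spool [[0.512, 0.238, 0.074]]
bobbin_tin [[0.603, -0.184, 0.027]]
chalk_box []
```

View pics/h8.png

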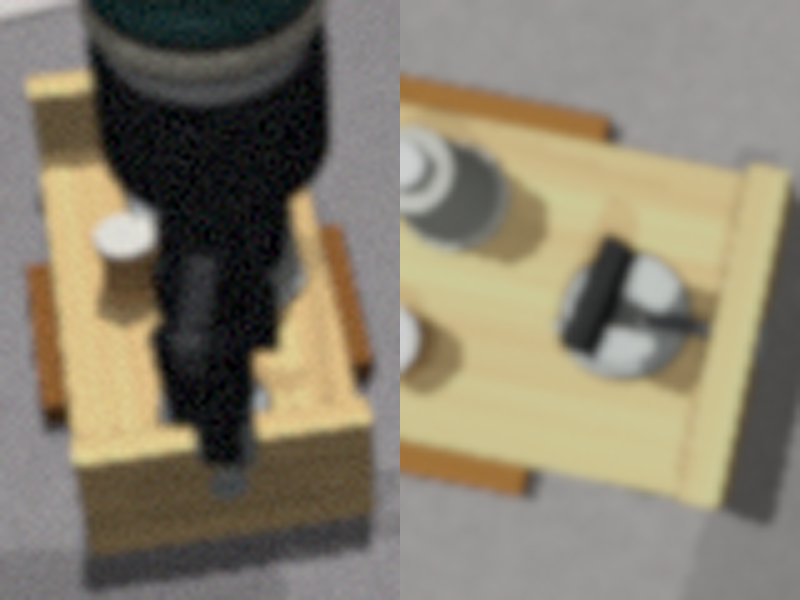

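The top view shows the panel tight against the board and the key standing over the disc at (597,297), with its offset matching parallax. One more retreat will clear the side camera for a tilt check.

step_arm:
  motion:
    - [[0.05, 0, -0.04, 0, 0, 0, 0], [0.05, 0, -0.08, 0, 0, 0, 0], [0.05, 0, -0.12, 0, 0, 0, 0], [0.05, -0.02, -0.17, 0, 0, 0, 0], [0.05, -0.03, -0.22, 0, 0, 0, 0], [0.05, -0.05, -0.26, 0, 0, 0, 0], [0.05, -0.05, -0.26, 0, 0, 0, 0], [0.05, -0.05, -0.26, 0, 0, 0, 0]]

```text
time: 23.5
tool_pos: [0.4253, -0.3562, 0.3285]
tcp_rot: [3.045, -0.76, -0.008]
wrist_force: [0.2, -0.4, -0.2]
width: 0.587
```

```bash
python3 p.py; python3 m3.py .052 .10 h9.png; python3 - <<'E'
from h import *
im,d=read_camera("side"); W=cloud("side",d); g=im.astype(float).mean(2)
m=(np.abs(W[...,0]-.526)<.04)&(np.abs(W[...,1]-.15)<.03)&(W[...,2]>.095)&(W[...,2]<.16)&(g<60)
P=W[m]; print("handle",len(P),P.mean(0),np.percentile(P,[2,98],axis=0))
for c in("side","top"):
  for t in("cone_tall","spool","bobbin_tin","chalk_box"): print(c,t,[w(c,r["xyz"]).round(3).tolist() for r in spot_in(c,t)[:1]])
E
```

```text
outer face dist 0.17088624269081987 235
outer face dist nan 0
side crop origin 153 106 x5
top 17 mean [0.5233 0.1356 0.0768] dir [-0.0008 -0.0302  0.9995] zmin 0.05237804511144395 at tip-ish [0.5237 0.1359 0.0623]
top crop origin 161 175 x5
  return _methods._mean(a, axis=axis, dtype=dtype,
  ret = ret.dtype.type(ret / rcount)
<stdin>:4: RuntimeWarning: Mean of empty slice.
  ret = um.true_divide(
Traceback (most recent call last):
IndexError: index -1 is out of bounds for axis 0 with size 0
```

The side view is blocked now, but the top view is clear. A last check of the handle and the neighbouring things from it.

```bash
python3 - <<'E'
from h import *
im,d=read_camera("top"); W=cloud("top",d); g=im.astype(float).mean(2)
m=(np.abs(W[...,0]-.526)<.04)&(np.abs(W[...,1]-.145)<.03)&(W[...,2]>.128)&(W[...,2]<.16)&(g<70)
P=W[m]; print("handle top",len(P),P.mean(0),np.percentile(P,[2,98],axis=0),cv2.minAreaRect(P[:,:2].astype(np.float32)))
for t in("cone_tall","spool","bobbin_tin","chalk_box"): print(t,[w("top",r["xyz"]).round(3).tolist() for r in spot_in("top",t)[:1]])
a=(W[...,2]>.066)&(W[...,2]<.082)&(np.abs(W[...,0]-.54)<.13)
hs=cv2.cvtColor(im,cv2.COLOR_BGR2HSV)[...,1]>60
b=a&hs&(W[...,1]<.13)&(W[...,1]>0);print("panel",cv2.minAreaRect(W[b][:,:2].astype(np.float32)))
E
```

```text
handle top 139 [0.5249862  0.13900587 0.13733942] [[0.50464188 0.12825812 0.13087697]
 [0.54558581 0.14973577 0.14072083]] ((0.5255048274993896, 0.1394193470478058), (0.01203425694257021, 0.04533734545111656), 69.4117202758789)
cone_tall [[0.573, 0.214, 0.111]]
spool [[0.511, 0.239, 0.071]]
bobbin_tin [[0.596, -0.196, 0.027]]
chalk_box [[0.528, -0.364, 0.026]]
panel ((0.5139524936676025, 0.08843069523572922), (0.0181504487991333, 0.14880749583244324), 78.66093444824219)
```

```bash
python3 -c "
from workcell import *
print(finish_job())"
```

```text
the job is handed in; nothing more can be done
None
```

The key is in the open cam, the cam is turned to its stop, and the job is handed in at about 24 s on the clock. The hand-in gives no verdict.

**What I did:** I took the key from its rest with the tool tilted and stood it upright. I then lowered it fully into the open cam's socket and let go. I gripped it again from straight above and turned it clockwise until the stop, then released it and moved the arm clear.

**Last checks, from the top camera:**
- **Panel:** it is drawn in about 9.8 mm, and the side camera had given 9.8 to 9.9 mm. That is above the 9 mm needed, but by less than 1 mm.
- **Cam:** the torque rose to 0.45 N m at the end of the turn, so I took that as the stop. I had no direct reading of the cam angle.
- **Key:** the handle top reads about 0.137 to 0.14 m up (0.139 m if seated) and is centred within about 2 mm of the socket axis. The shank is within about 0.05 rad of upright.
- **Things around:** the cone, spool, tin and chalk box are within about 4 mm of where they started. I did not re-measure the jar, the far cone or the driver; the arm did not go near them on the table.

**Checks that failed or disagreed:**
- After the first release the key leaned about 0.1 rad within the socket's play, which is inside the 0.2 rad limit.
- The last side-camera check failed because the arm blocked the view, so the final checks rest on the top camera only.
- The tool turned about 12° further than I expected before the stop, probably play in the socket plus some give in the grip.

I viewed 10 pictures in all.

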